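Find the index hole with the length stop and bring the board up to it

ROBOT

A 6-joint arm with a two-finger parallel gripper is mounted at the origin on the work surface; the furniture and walls round the work are solid. World frame = base frame: x ahead of the robot, y to its left, z up, the work surface at z = 0. Lengths are in m, angles in rad, forces in N, time in s.
With the tool pointing down it reaches from about 0.3 to 0.875 m from the base axis. Payload 4.2 kg.
Tool frame: the origin (TCP) lies midway between the tips of the shut fingers; the grasp point (between the pads) lies 19 mm behind it; z points along the fingers, x is the direction in which the jaws open and shut, and the axes are right-handed (so a half turn about z gives the same grasp; the last joint's range is limited). The gripper opens to 85 mm and grips with 20 to 120 N. Pads are 22 mm wide; open, the fingers measure 114 mm over their backs; the gripper's body (76 mm by 85 mm) begins 54 mm behind the grasp point. The pads swing forward as they close: fully open they stand 13 mm farther back than shut.
Start: joints at [-1.192, 0.32, 1.565, -0, 1.257, -0.02], TCP at [0.223, -0.53, 0.201] pointing down, gripper open.
Joint ranges: [-3.11, 3.11], [-0.84, 2.01], [0.21, 2.61], [-1.34, 4.49], [0.05, 2.63], [-2.56, 2.56]. Speed limits (rad/s): [2.57, 2.57, 3.14, 3.14, 3.14, 3.14].

INTERFACE

Orientations are given as a unit quaternion [w, x, y, z].
In Python, from plant import env gives the robot as it stands. The module is installed in compiled form; this text tells all that it offers.
- The arm moves only by the tool apply_moves, never from a script. Its argument "moves" is text: rows parted by semicolons, each of 5 numbers parted by spaces: the closure, from 0 (fully open) to 1 (shut), then the shift along the world's x, y, z in m, then the turn about the world's z in degrees. In form: jaw dx dy dz yaw; .... A call has 1 to 8 rows; each row shifts and turns the commanded pose from where the row before left it; what a row does not reach is not made up. A row lasts 1/8 s, in which the tool goes at most 62.5 mm and 10.7 degrees, less where a joint would pass 70% of its speed; a pose out of reach is approached as far as the arm can. A call is refused whole if a number of a shift passes 0.0625 or a number of a turn 10.7, either way. A call with a gripper value outside its range is refused whole. The fingers move at their own pace and stop on an object; the grip force is fixed at half the most. Time passes only in rows, so rows that do not move let the fingers close. It gives the time, the measured TCP pose, the force and the opening at its end, in the units of the state.
- env.read_state(): the state, without advancing time (a new reading comes with each control period).
- env.get_image(name): name is "scene" or "top" or "wrist"; returns a dict with "image" (420x560x3 uint8, red, green, blue), "intrinsics" (3x3 intrinsics, pixels), "rvec" (rotation vector, rad) and "tvec" (3), from world to camera coordinates, as OpenCV has them. Camera axes: x right, y down, z forward; pixel columns grow to the right and rows downward; lengths in m; the calibration is good to about 2 mm. A picture is of the moment at which its call begins. There is no depth.
- env.job_done(): hands the job in, once; it reports no verdict.
Trained networks look in the newest picture that a camera, given by its name, has taken for a name from the list of things; names that differ only in an ending like _2 or _b are one class to them, and where a whole thing is asked for, a point or a joint stands for the part that bears it (a point fixed in the world has none). Each returns a list of dicts, best first, with "confidence" (0 to 1); they miss things now and then, are a little off and sometimes report something else, mostly with a low value. They report only what shows in the picture. A call takes as long as a camera call. They do not tell look-alikes from the thing itself.
- env.find_in(camera, label): "box" ([left, top, right, bottom] in pixels, round what is visible of it).
- env.outline_of(camera, label): "region" (420x560 bool, what is visible of it) and "box" ([left, top, right, bottom] in pixels, round what is visible of it).
The state is a dict: "time": time; "qpos": joint angles; "qd": joint speeds; "tau": joint torques, N m; "tcp_pos": TCP position; "tool_rot": TCP orientation; "ft_force": force on the tool from outside, world axes, zero at the start; "ft_torque": the same for the moment, N m; "width": finger opening in m.
Only numpy, scipy, OpenCV 4.12 (cv2) and the standard library are available. Lean on these libraries where they do the work, as an engineer would, in place of code of your own. Each camera call takes 0.05 s, during which the arm holds its last target.

TASK

Set the mitre box for the next cut: push the blue length stop along its rail until the sprung pin drops fully home into the hidden index hole and locks it, wherever that hole is. Then push the pine board along the channel until its end rests against the locked stop plate, ready for sawing, and leave the loose things around the box where they are.

Things in the scene. Friction and masses are not known exactly. Their poses are not given: they have to be found in the camera images.
- mitre_box: Wooden mitre box fixed to the bench. Origin: on the bench, mid-length, mid-channel; x across the channel away from the robot, y along it to the robot's left. 360 mm long. Channel 64 mm wide (x +-32), floor at z 12, open at both ends (y +-180). Near wall 18, far wall 30 mm thick, both up to z 46. A 3 mm square saw slot crosses the walls at y +30 mm, two 45 degree slots beyond it.
- rail_top (a point): Middle of the top of the aluminium rail on the box's far wall: 176 mm long, 30 mm wide, top at z 70 mm, 47 mm behind and 91 mm to the right (-y) of the box origin; axes as mitre_box. The steel index strip with its one hole lies inside the rail, under its slot, and cannot be seen.
- stop (a joint): Length stop's blue saddle on the rail; m, positive towards the saw slot (box +y). Travel +-0.060 between plain end stops; starts within 6 mm of 0. The index hole is 20 to 50 mm from 0 on either side, not known which. Friction 1.5 N; it stays where it is left. At an end stop the push goes hard too, but the pin stays up.
- stop_saddle (a point): Centre of the blue saddle block, 40 mm along the rail, 40 mm across, 28 mm high; its underside is at the rail's top. Push it on its flat end faces (+y, -y), with closed fingers or with open fingers straddling it along the rail. The knob rises to 40 mm above this point at mid-saddle. Axes as mitre_box.
- pin (a joint): Sprung index pin in the saddle, 8 mm thick; m. 0: its round tip rides on the strip and a red band shows under the knob. 0.0095: dropped fully home in the hole by its own 3 N spring (no pressing needed); the saddle is then locked with about 1.5 mm play each way. The hole is 11 mm long: push at 50 mm/s or less so that the pin does not skip it; going back over it is fine.
- pin_knob (a point): Top centre of the black knob of the pin, 22 mm in diameter; z is 124 mm above the bench while the pin rides on the strip and 114 to 115 mm when it is home.
- stop_face (a point): Mid-channel point on the steel stop plate's face that looks to the saw slot (+y), at the board's mid-height; moves with the saddle, 5 mm to +y of its middle. The plate is 10 mm thick, hangs from the saddle into the channel, from 17 mm nearer the robot than this point to the far wall, z 15 to 91 mm. Axes as mitre_box.
- board_mid (a point): Centre (half-way up) of the pine board, 60 x 170 x 30 mm, about 0.15 kg, lying in the channel with its long side (its y axis) along the box, on the saw-slot side of the stop. Its tail end (85 mm towards +y) is the one to push.
- board_nose (a point): Middle of the board's end face that looks to the stop, 85 mm from its centre towards -y.
- tape_mid (a point): Centre of the yellow tape measure, 40 x 74 x 66 mm, loose bystander at the back.
- screw_box_mid (a point): Centre of the red and white carton of screws, 52 x 82 x 40 mm, loose bystander at the back.
- glue_mid (a point): Centre of the white glue bottle with red cap, 39 x 62 x 197 mm, standing at the back left, loose bystander.
- oak_mid (a point): Centre of the oak offcut, 45 x 120 x 22 mm, loose bystander at the right.
Not all that is in view belongs to the job. What is shaped like the part that bears board_mid but orange is not meant.

How it is judged:
By the outcome, as a careful person would: the job done as asked, in the order asked, and still so for the second after the job is handed in, with the robot touching nothing.
It also fails if it takes over 61 s, if anything falls off the work surface, if the arm or the gripper's body presses on something with over 40 N, if the wrist force passes 120 N, or if a joint passes its speed limit or range.

## Working session

There is one attempt and no reset: what is moved stays moved. The work goes in short steps, Python scripts to look and compute and a tool call to move; the robot and the scene stay as the last step left them, time stands still between calls to the robot, and variables do not carry over. Pictures are saved under pics/ and viewed, and the job is handed in when it is done.

Besides the shell and the picture viewer there is one more tool, called after "Request:" as name(argument=value, ...), one argument or row to a line, values as JSON. apply_moves: Moves the arm, as the interface text tells. Its arguments: {"type":"object","properties":{"moves":{"type":"string"}},"required":["moves"]}

```bash
mkdir -p pics; ls
cat > h.py <<'E'
import numpy as np, cv2
from plant import env
def snap(n,fn=None):
    d=env.get_image(n)
    if fn: cv2.imwrite('pics/'+fn,d['image'][:,:,::-1])
    return d
def cam(d):
    R=cv2.Rodrigues(np.array(d['rvec'],float))[0]; t=np.array(d['tvec'],float).ravel(); return np.array(d['intrinsics'],float),R,t
def back(d,uv,z):
    K,R,t=cam(d); r=R.T@np.linalg.inv(K)@np.array([uv[0],uv[1],1.]); c=-R.T@t
    return c+r*(z-c[2])/r[2]
def proj(d,P):
    K,R,t=cam(d); p=K@(R@np.array(P,float)+t); return p[:2]/p[2]
E
python3 - <<'E'
from h import *
for n in ['scene','top','wrist']:
    d=snap(n,n+'0.png'); K,R,t=cam(d); print(n,K[0,0],K[0,2],K[1,2],-R.T@t, R[2])
    for l in ['mitre_box','stop_saddle','pin_knob','board_mid','stop','tape_mid','screw_box_mid','glue_mid','oak_mid']:
        print(l,[(np.round(x['box']).astype(int).tolist(),round(x['confidence'],2)) for x in env.find_in(n,l)][:4])
print(env.read_state())
E
```

```text
pics
scene 530.0680785472512 270.2968198324072 201.3201990933363 [-0.00973542  0.60046271  0.92548323] [ 0.41555916 -0.5940056  -0.68881633]
mitre_box [([198, 156, 328, 283], 0.61)]
stop_saddle [([258, 156, 293, 201], 0.92)]
pin_knob [([268, 160, 272, 162], 0.5), ([227, 158, 255, 193], 0.46)]
board_mid [([203, 211, 268, 274], 0.72), ([193, 307, 277, 345], 0.58)]
stop [([257, 159, 292, 202], 0.67)]
tape_mid [([203, 214, 267, 278], 0.72), ([228, 161, 257, 192], 0.6), ([255, 156, 291, 201], 0.44)]
screw_box_mid [([181, 197, 222, 233], 0.94)]
glue_mid [([123, 220, 158, 293], 0.66), ([258, 157, 292, 198], 0.51)]
oak_mid [([387, 167, 408, 203], 0.97)]
top 531.4058459344984 275.83494467160875 217.99409910322086 [ 0.2902371  -0.14115633  1.55017242] [ 0.11638963  0.01575674 -0.99307864]
mitre_box [([216, 174, 344, 231], 0.96)]
stop_saddle [([305, 172, 321, 208], 0.78)]
pin_knob [([161, 143, 191, 169], 0.19)]
board_mid [([212, 186, 270, 211], 0.87), ([156, 211, 206, 269], 0.77)]
stop [([302, 175, 320, 203], 0.69)]
tape_mid [([292, 146, 323, 167], 0.82)]
screw_box_mid [([236, 145, 266, 170], 0
[... 350 characters left out ...]
[]
oak_mid [([146, 41, 265, 93], 0.61)]
{'time': 1.5, 'qpos': array([-1.19200087e+00,  3.19612527e-01,  1.56450239e+00, -2.67713324e-05,
        1.25739791e+00, -2.00142599e-02]), 'qd': array([-0.00027677, -0.00083462, -0.0008828 , -0.00037376,  0.00049356,
        0.00256686]), 'tau': array([ 5.71564597e-04, -4.15407908e+01, -2.34415466e+01,  3.32094196e-04,
        2.49796703e-04, -1.63250985e-05]), 'tcp_pos': array([ 0.22327632, -0.5298985 ,  0.20092981]), 'tool_rot': array([ 3.32018984e-05,  8.33165454e-01, -5.53023801e-01,  2.55547748e-05]), 'ft_force': array([0.54292921, 0.53356114, 0.13796163]), 'ft_torque': array([ 0.05491144,  0.06855705, -0.03415219]), 'width': 0.08534922170141884}
```

Run:
```python
import cv2
a=cv2.imread('pics/scene0.png'); b=cv2.imread('pics/top0.png')
cv2.imwrite('pics/s1.png',cv2.resize(a[140:360,100:420],(800,550),interpolation=cv2.INTER_CUBIC))
cv2.imwrite('pics/t1.png',cv2.resize(b[130:300,140:410],(800,504),interpolation=cv2.INTER_CUBIC))
```

```text
(no output)
```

View pics/s1.png

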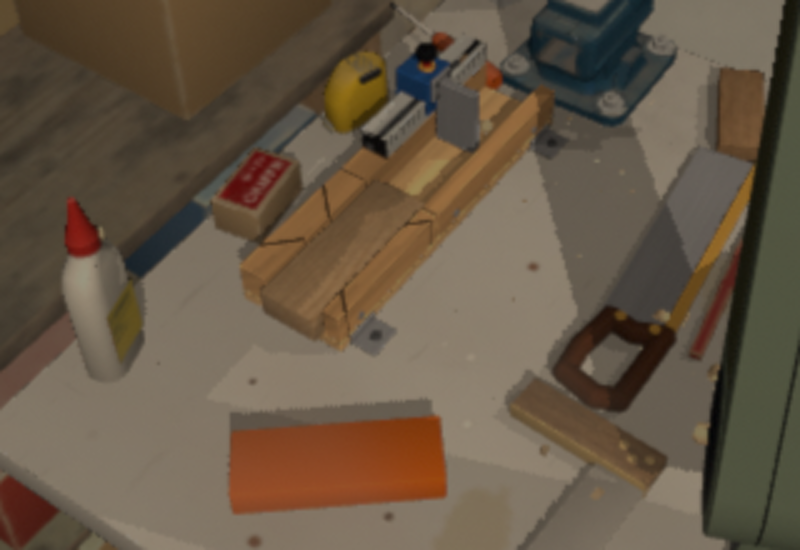

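View pics/t1.png

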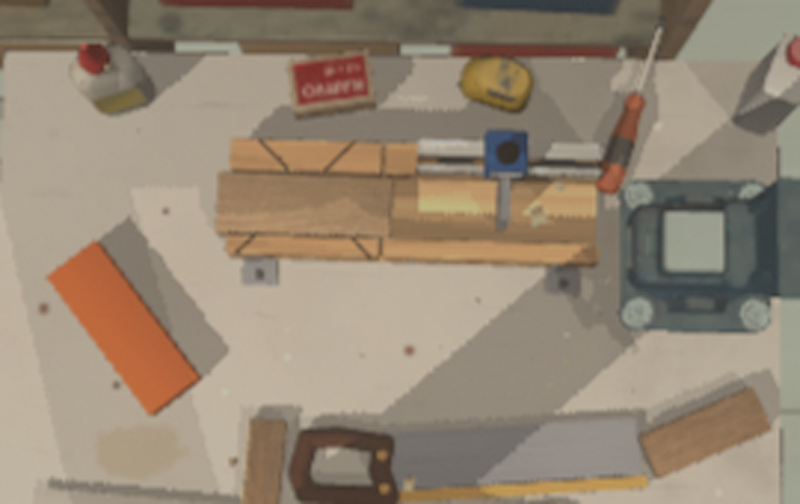

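Run:
```python
import cv2
b=cv2.imread('pics/top0.png')
cv2.imwrite('pics/t2.png',cv2.resize(b[165:240,205:355],(800,400),interpolation=cv2.INTER_CUBIC))
```

```text
(no output)
```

View pics/t2.png

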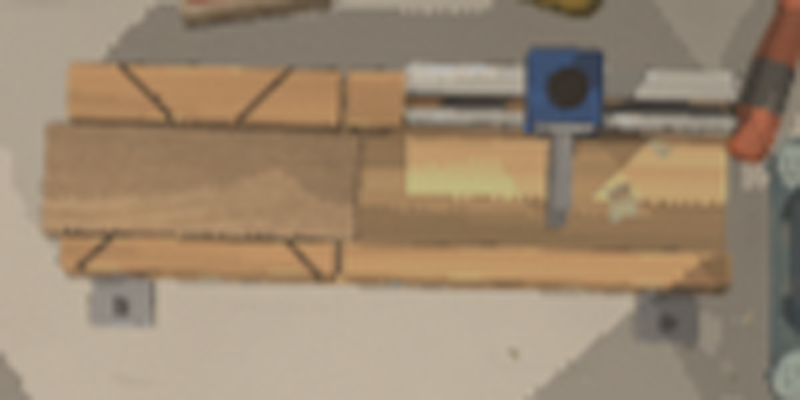

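View pics/top0.png

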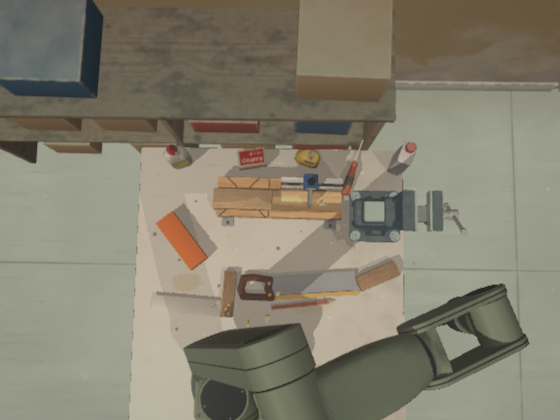

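View pics/scene0.png

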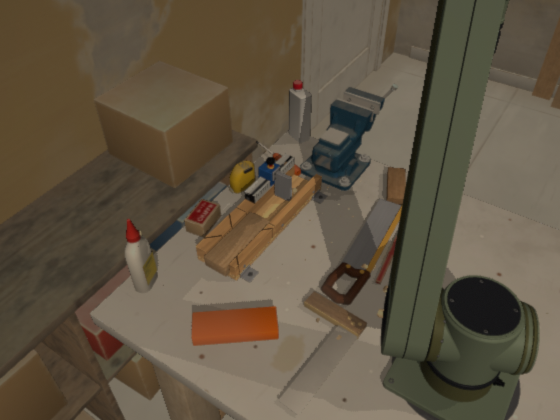

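```bash
cat >> h.py <<'E'
def load(n):
    import pickle; return pickle.load(open(n,'rb'))
E
python3 - <<'E'
from h import *
import pickle
from scipy.optimize import least_squares
d={n:env.get_image(n) for n in ['top','scene']}
pickle.dump(d,open('d0.pkl','wb'))
d=d['top']
L=[((62,180,46),(70,62)),((-50,180,46),(64,268)),((-50,-180,46),(728,282)),((62,30,46),(341,70)),((-50,30,46),(339,272)),((62,-3,70),(405,63)),((62,-179,70),(733,72)),((32,-3,70),(406,125)),((32,-179,70),(733,133))]
A=np.array([a for a,_ in L])/1000; B=np.array([b for _,b in L])/5.3333+[205,165]
def W(p,A):
    c,s=np.cos(p[2]),np.sin(p[2]); return np.c_[p[0]+c*A[:,0]-s*A[:,1],p[1]+s*A[:,0]+c*A[:,1],A[:,2]]
f=lambda p:(np.array([proj(d,w) for w in W(p,A)])-B).ravel()
r=least_squares(f,[.55,-.15,0]); p=r.x; print('box',p,np.degrees(p[2])); print(np.round(f(p).reshape(-1,2),1))
np.save('box.npy',p)
def loc(P): 
    c,s=np.cos(p[2]),np.sin(p[2]); q=P[:2]-p[:2]; return np.array([c*q[0]+s*q[1],-s*q[0]+c*q[1]])*1000
px=lambda u:(u[0]/5.3333+205,u[1]/5.3333+165)
print('knob',loc(back(d,px((568,88)),.124)))
for u in [(527,52),(602,52),(602,127),(527,127)]: print('sad',loc(back(d,px(u),.098)))
for u in [(46,125),(42,233),(357,138),(354,240)]: print('board',loc(back(d,px(u),.042)))
for u in [(775,150),(762,110),(735,155)]: print('x',loc(back(d,px(u),.03)))
print('glue',back(d,(177,157),.15),'vise',back(d,(350,190),.1), back(d,(350,190),.0),back(d,(400,190),.15))
E
```

```text
box [ 0.51923589 -0.12632586 -0.01210989] -0.6938457181347659
[[-0.6  0.1]
 [-1.2  0.1]
 [ 0.6  1. ]
 [ 0.6  0. ]
 [-0.3  0.8]
 [ 0.   0. ]
 [ 0.8 -0. ]
 [-0.5 -1.1]
 [ 0.6 -1. ]]
knob [ 40.74657854 -87.04204007]
sad [ 64.10264994 -66.57711304]
sad [  65.14847792 -105.56483609]
sad [  25.60583449 -106.37052444]
sad [ 24.54863595 -67.50497236]
board [ 28.35171348 190.20004746]
board [-30.530284   189.80754672]
board [25.8195728  21.99088836]
board [-29.66766503  21.91260951]
x [  27.43439881 -204.42803124]
x [  49.2313828  -197.09318339]
x [  24.09956904 -182.83152875]
glue [0.61568969 0.15045875 0.15      ] vise [ 0.54121819 -0.32145267  0.1       ] [ 0.55852517 -0.33388542  0.        ] [ 0.53457217 -0.448026    0.15      ]
```

Run:
```python
from h import *
d=load('d0.pkl')
a=d['scene']['image'][:,:,::-1];b=d['top']['image'][:,:,::-1]
x=cv2.resize(a[100:300,80:340],(780,600),interpolation=cv2.INTER_CUBIC); cv2.imwrite('pics/s3.png',x)
x=cv2.resize(b[60:260,140:440],(800,533),interpolation=cv2.INTER_CUBIC); cv2.imwrite('pics/t3.png',x)
```

```text
(no output)
```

View pics/s3.png

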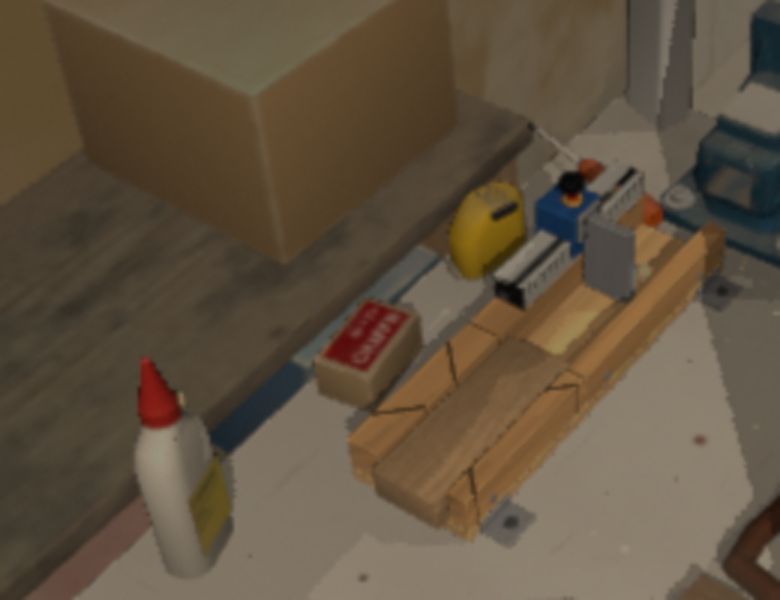

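View pics/t3.png

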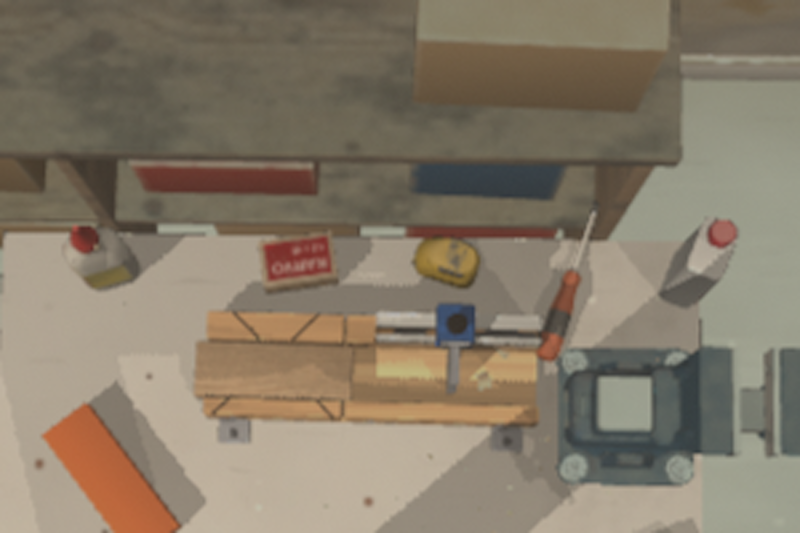

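Run:
```python
from h import *
d=load('d0.pkl')
def tri(u,v):
    P=[]
    for n in ('top','scene'):
        K,R,t=cam(d[n]); P.append(K@np.c_[R,t])
    X=cv2.triangulatePoints(P[0],P[1],np.array(u,float).reshape(2,1),np.array(v,float).reshape(2,1)).ravel(); X=X[:3]/X[3]
    return X, proj(d['top'],X)-u, proj(d['scene'],X)-v
print('shelf corner',tri((395,120),(256.7,143.3)))
print('knob', tri((205+568/5.333,165+88/5.333),(80+571/3,100+183/3)))
print('glue cap', tri((140+85*.375,60+238*.375),(80+147/3,100+362/3)))
print('bench back z0',back(d['top'],(250,148),0))
# vise anvil corner left-top  (597,375) in t3; scene full approx (345,125)?
```

```text
shelf corner (array([ 0.80519676, -0.49234393, -0.11037309]), array([0.32729998, 0.61032556]), array([-0.6870716 , -0.11327956]))
knob (array([ 0.55937203, -0.21495085,  0.11515917]), array([0.22552086, 0.44101805]), array([-0.55851663, -0.08973174]))
glue cap (array([0.63105097, 0.15954763, 0.18898617]), array([-1.04034156, -1.44837511]), array([2.3429986 , 0.42630283]))
bench back z0 [ 0.68107764 -0.03575034  0.        ]
```

Request:
apply_moves(
  moves="0.4 0.02 0.052 0 -3.9; 0.4 0.02 0.052 0 -3.9; 0.4 0.02 0.052 0 -3.9; 0.4 0.02 0.052 0 -3.9; 0.4 0.02 0.053 0 -3.9; 0.4 0.02 0.053 0 -4; 0.4 0.055 0.002 0 0; 0.4 0.055 0 0 0",
)

```text
time: 2.6
tcp_pos: [0.4547, -0.213, 0.2016]
tool_rot: [0.0, -0.704, 0.711, -0.001]
ft_force: [-0.4, -0.8, -0.4]
width: 0.051
```

Request:
apply_moves(
  moves="0.4 0.055 0 0 0; 0.4 0.053 0 -0.02 0; 0.4 0 0 -0.035 0; 0.4 0 0 0 0",
)

```text
time: 3.1
tcp_pos: [0.5596, -0.2129, 0.1429]
tool_rot: [-0.002, -0.703, 0.711, 0.003]
ft_force: [0.1, -0.2, 0.5]
width: 0.0514
```

Run:
```python
from h import *
d=snap('wrist','w1.png'); print(env.read_state()['tcp_pos'],env.read_state()['time'])
p=np.load('box.npy')
print([ (x['box'],x['confidence']) for x in env.find_in('wrist','stop_saddle')])
```

```text
[ 0.56056471 -0.21359466  0.14515939] 3.15
[([253.7, 171.4, 308.7, 284.4], 0.73)]
```

View pics/w1.png

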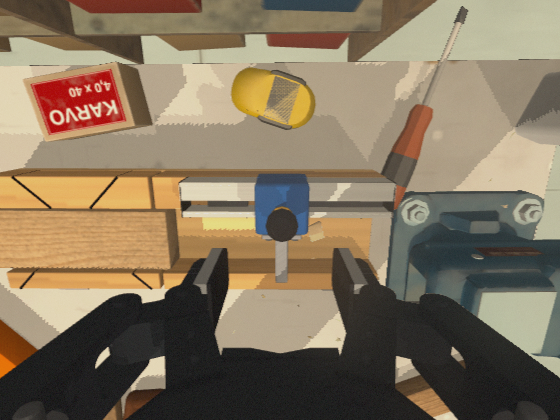

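Run:
```python
from h import *
d=env.get_image('wrist')
print('knob',back(d,(281,222),.124)); 
for u in [(256,175),(308,175),(308,240),(256,240)]: print(back(d,u,.098))
print('rail ends',back(d,(181,179),.07),back(d,(397,179),.07),back(d,(181,215),.07))
print('screwdr',back(d,(400,200),.03), back(d,(405,193),.01)); print(env.read_state()['tcp_pos'])
```

```text
knob [ 0.56536671 -0.21381251  0.124     ]
[ 0.59250418 -0.19623626  0.098     ]
[ 0.59204953 -0.23361662  0.098     ]
[ 0.54201582 -0.23423941  0.098     ]
[ 0.54249994 -0.19458421  0.098     ]
rail ends [ 0.5851901  -0.13293488  0.07      ] [ 0.58305399 -0.30852078  0.07      ] [ 0.55461478 -0.12991631  0.07      ]
screwdr [ 0.55497196 -0.32847694  0.03      ] [ 0.55709132 -0.34084018  0.01      ]
[ 0.56167848 -0.21430373  0.14754273]
```

Request:
apply_moves(
  moves="0.4 0.003 0 -0.035 0; 0.4 0 0 -0.04 0; 0.4 0 0 0 0",
)

```text
time: 3.62
tcp_pos: [0.5626, -0.2136, 0.0702]
tool_rot: [-0.001, -0.703, 0.711, 0.002]
ft_force: [-1.4, -0.0, 0.4]
width: 0.0513
```

Request:
apply_moves(
  moves="0.4 0 0.004 0 0; 0.4 0 0.004 0 0; 0.4 0 0.004 0 0; 0.4 0 0.004 0 0",
)

```text
time: 4.12
tcp_pos: [0.5648, -0.198, 0.0718]
tool_rot: [0.0, -0.703, 0.711, -0.001]
ft_force: [0.1, -0.9, 0.2]
width: 0.0512
```

Request:
apply_moves(
  moves="0.4 0 0.004 0 0; 0.4 0 0.004 0 0; 0.4 0 0.004 0 0",
)

```text
time: 4.5
tcp_pos: [0.5647, -0.1859, 0.0711]
tool_rot: [0.0, -0.703, 0.711, -0.0]
ft_force: [1.0, -2.0, 1.6]
width: 0.0512
```

Request:
apply_moves(
  moves="0.4 0 0.004 0 0; 0.4 0 0.004 0 0",
)

```text
time: 4.75
tcp_pos: [0.5637, -0.177, 0.0705]
tool_rot: [-0.0, -0.703, 0.711, 0.001]
ft_force: [0.1, 0.0, 0.2]
width: 0.0513
```

Request:
apply_moves(
  moves="0.4 0 0.004 0 0; 0.4 0 0.004 0 0",
)

```text
time: 5.0
tcp_pos: [0.5637, -0.172, 0.0705]
tool_rot: [-0.002, -0.704, 0.71, -0.001]
ft_force: [-1.5, -14.8, -3.6]
width: 0.0513
```

Request:
apply_moves(
  moves="0.4 0 -0.005 0 0; 0.4 0 0 0 0",
)

```text
time: 5.25
tcp_pos: [0.5642, -0.1746, 0.0708]
tool_rot: [0.0, -0.703, 0.711, 0.0]
ft_force: [1.1, -0.4, 1.0]
width: 0.0513
```

Run:
```python
from h import *
d=snap('wrist'); x=cv2.resize(d['image'][130:330,180:380,::-1],(600,600),interpolation=cv2.INTER_CUBIC); cv2.imwrite('pics/w2.png',x)
d=snap('scene'); x=cv2.resize(d['image'][130:230,220:320,::-1],(600,600),interpolation=cv2.INTER_CUBIC); cv2.imwrite('pics/s4.png',x)
```

```text
(no output)
```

View pics/w2.png

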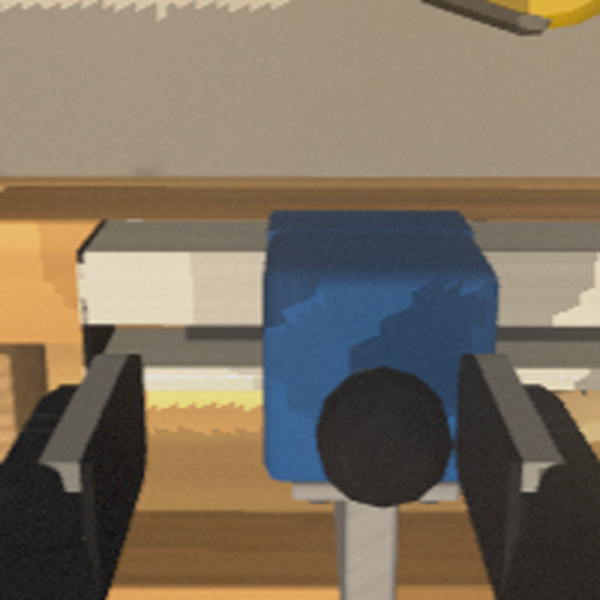

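View pics/s4.png

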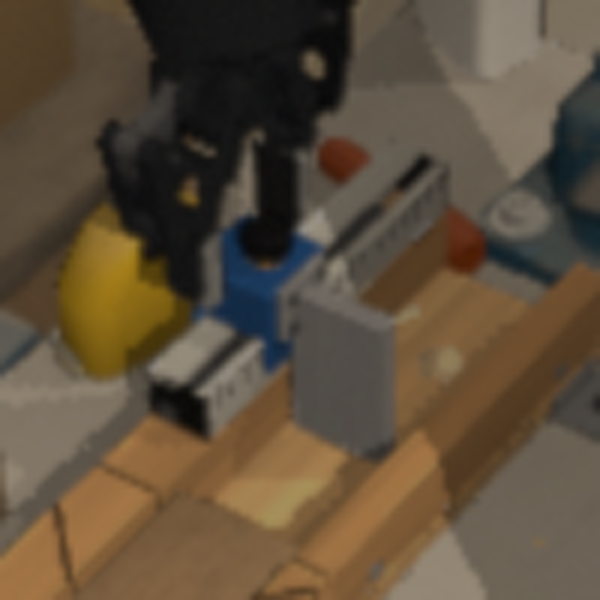

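Request:
apply_moves(
  moves="0.4 0 -0.004 0 0; 0.4 0 -0.003 0 0; 0.4 0 -0.003 0 0; 0.4 0 -0.002 0 0",
)

```text
time: 5.85
tcp_pos: [0.5643, -0.1871, 0.0709]
tool_rot: [-0.0, -0.703, 0.711, -0.0]
ft_force: [-0.1, 0.3, -0.5]
width: 0.0513
```

Request:
apply_moves(
  moves="0.4 0 -0.002 0 0; 0.4 0 -0.002 0 0",
)

```text
time: 6.1
tcp_pos: [0.5643, -0.191, 0.0709]
tool_rot: [-0.0, -0.703, 0.711, -0.0]
ft_force: [-0.0, -0.1, -0.0]
width: 0.0517
```

Request:
apply_moves(
  moves="0.4 0 -0.002 0 0; 0.4 0 -0.002 0 0",
)

```text
time: 6.35
tcp_pos: [0.5643, -0.195, 0.071]
tool_rot: [-0.0, -0.703, 0.711, -0.0]
ft_force: [0.4, 0.7, -0.1]
width: 0.0513
```

Run:
```python
from h import *
d=snap('wrist'); x=cv2.resize(d['image'][130:330,180:380,::-1],(600,600),interpolation=cv2.INTER_CUBIC); cv2.imwrite('pics/w3.png',x)
print(env.read_state()['ft_force'],env.read_state()['tcp_pos'])
```

```text
[ 1.35584167 -0.27780578  0.35555617] [ 0.56432897 -0.19523912  0.07094871]
```

View pics/w3.png

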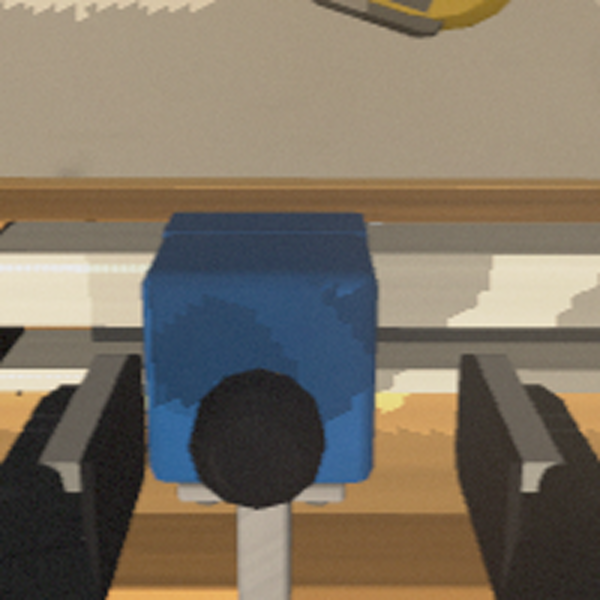

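Run:
```python
from h import *
d=env.get_image('wrist'); 
F=lambda u:(180+u[0]/3,130+u[1]/3)
for z in (.124,.1145): print('knob',z,back(d,F((257,438)),z))
for u in [(148,278),(375,278),(375,480),(150,480)]: print('sad',back(d,F(u),.098))
for u in [(95,355),(140,355),(460,355),(505,355),(75,480),(525,480)]: print('tip',[np.round(back(d,F(u),z),4) for z in (.075,.085,.095,.105)])
s=env.read_state();print(s['tcp_pos'],s['ft_force'],s['width'])
for z in (.07,.08,.09,.1): print(z,(proj(d,(.5643+.011,s['tcp_pos'][1]+.0257,z))-[180,130])*3,(proj(d,(.5643+.011,s['tcp_pos'][1]-.0257,z))-[180,130])*3)
```

```text
knob 0.124 [ 0.56949775 -0.18821741  0.124     ]
knob 0.1145 [ 0.56440953 -0.18767462  0.1145    ]
sad [ 0.58491542 -0.16953434  0.098     ]
sad [ 0.58446456 -0.20683572  0.098     ]
sad [ 0.54716906 -0.20720697  0.098     ]
sad [ 0.54764746 -0.16778577  0.098     ]
tip [array([ 0.5616, -0.1543,  0.075 ]), array([ 0.5658, -0.1567,  0.085 ]), array([ 0.5701, -0.1591,  0.095 ]), array([ 0.5744, -0.1615,  0.105 ])]
tip [array([ 0.5615, -0.163 ,  0.075 ]), array([ 0.5657, -0.1649,  0.085 ]), array([ 0.57  , -0.1668,  0.095 ]), array([ 0.5743, -0.1688,  0.105 ])]
tip [array([ 0.5607, -0.2254,  0.075 ]), array([ 0.565 , -0.2236,  0.085 ]), array([ 0.5693, -0.2218,  0.095 ]), array([ 0.5737, -0.22  ,  0.105 ])]
tip [array([ 0.5606, -0.2342,  0.075 ]), array([ 0.5649, -0.2319,  0.085 ]), array([ 0.5692, -0.2296,  0.095 ]), array([ 0.5736, -0.2272,  0.105 ])]
tip [array([ 0.5343, -0.1482,  0.075 ]), array([ 0.5401, -0.151 ,  0.085 ]), array([ 0.546 , -0.1538,  0.095 ]), array([ 0.5519, -0.1566,  0.105 ])]
tip [array([ 0.5331, -0.2396,  0.075 ]), array([ 0.5391, -0.2369,  0.085 ]), array([ 0.5451, -0.2343,  0.095 ]), array([ 0.551 , -0.2316,  0.105 ])]
[ 0.56428284 -0.19510459  0.07094328] [-0.02341731  0.58835587  0.27846065] 0.05154379701868125
0.07 [172.49259372 279.09417401] [434.66467543 276.08586545]
0.08 [165.41401934 296.29091417] [442.20363816 293.13058231]
0.09 [157.49991588 315.51749473] [450.63333737 312.18915064]
0.1 [148.59307076 337.15584914] [460.12154657 333.64088681]
```

Request:
apply_moves(
  moves="0.4 0 -0.004 0 0; 0.4 0 -0.003 0 0; 0.4 0 -0.002 0 0",
)

```text
time: 6.82
tcp_pos: [0.5643, -0.2038, 0.0709]
tool_rot: [0.0, -0.703, 0.711, 0.0]
ft_force: [0.1, 1.9, 0.2]
width: 0.0518
```

Request:
apply_moves(
  moves="0.4 0 -0.002 0 0; 0.4 0 0 0 0",
)

```text
time: 7.08
tcp_pos: [0.5642, -0.2059, 0.0709]
tool_rot: [-0.0, -0.703, 0.711, 0.0]
ft_force: [-0.2, 0.7, 0.1]
width: 0.0511
```

Request:
apply_moves(
  moves="0.4 0 -0.002 0 0; 0.4 0 0 0 0",
)

```text
time: 7.32
tcp_pos: [0.5642, -0.2065, 0.0709]
tool_rot: [0.001, -0.703, 0.711, 0.001]
ft_force: [1.0, 5.2, 1.3]
width: 0.0515
```

Request:
apply_moves(
  moves="0.4 0 -0.002 0 0; 0.4 0 0 0 0",
)

```text
time: 7.58
tcp_pos: [0.5641, -0.2069, 0.0708]
tool_rot: [0.002, -0.703, 0.712, 0.002]
ft_force: [0.6, 10.4, 2.9]
width: 0.0511
```

Request:
apply_moves(
  moves="0.4 0 0.009 0 0; 0.4 0 0 0.06 0; 0.4 0 0 0.06 0; 1 -0.008 0.05 0 10; 1 -0.008 0.05 0 10; 1 -0.008 0.05 0 10; 1 -0.008 0.05 0 10; 1 -0.008 0.05 0 10",
)

```text
time: 8.57
tcp_pos: [0.5241, 0.0502, 0.1911]
tool_rot: [0.0, 0.939, -0.345, 0.001]
ft_force: [1.0, -0.2, 0.4]
width: -0.0002
```

Request:
apply_moves(
  moves="1 -0.003 0.045 0 10; 1 0 0 0 10; 1 0 0 0 10; 1 0 0 -0.04 10; 1 0 0 -0.03 0; 1 0 0 0 0",
)

```text
time: 9.32
tcp_pos: [0.5197, 0.0935, 0.1191]
tool_rot: [0.001, 1.0, -0.006, -0.002]
ft_force: [0.3, -0.2, 0.3]
width: 0.0004
```

Run:
```python
from h import *
s=env.read_state();print(s['tcp_pos'],s['width'],s['time'],s['tool_rot'])
d=snap('wrist','w4.png'); e=snap('scene'); import pickle; pickle.dump((d,e,s),open('d4.pkl','wb'))
x=cv2.resize(e['image'][120:280,170:330,::-1],(600,600),interpolation=cv2.INTER_CUBIC); cv2.imwrite('pics/s5.png',x)
```

```text
[0.51970158 0.09351561 0.11909331] 0.0004036846338679205 9.325 [ 7.91617502e-04  9.99981679e-01 -5.56798545e-03 -2.23882313e-03]
```

View pics/w4.png

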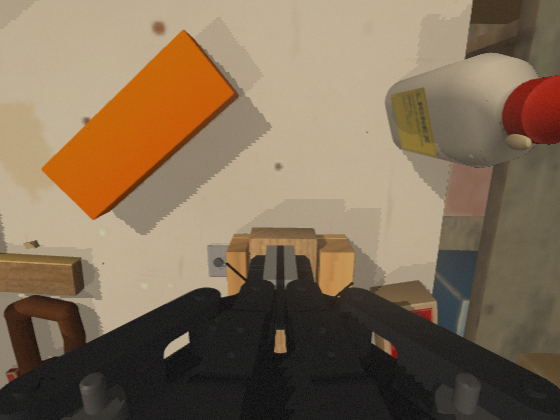

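View pics/s5.png

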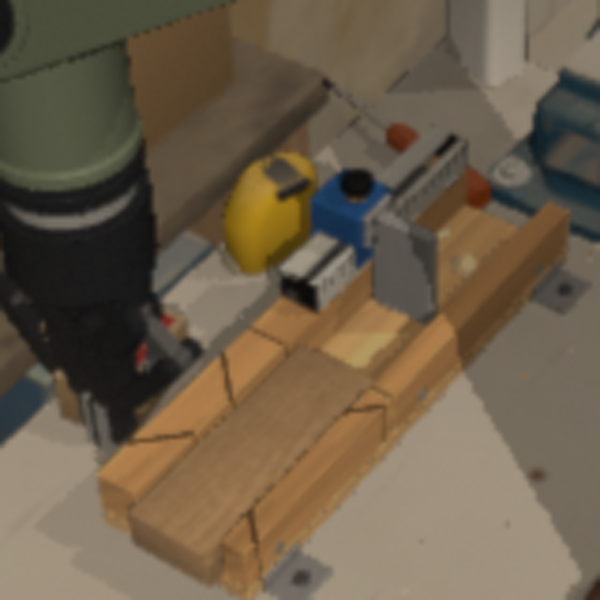

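Run:
```python
from h import *
d,e,s=load('d4.pkl')
x=cv2.resize(d['image'][215:335,210:370,::-1],(800,600),interpolation=cv2.INTER_CUBIC); cv2.imwrite('pics/w5.png',x)
for z in (.10,.11,.12,.13,.14,.15): print(z,proj(d,(s['tcp_pos'][0],s['tcp_pos'][1]+.011,z)), proj(d,(s['tcp_pos'][0]+.0145,s['tcp_pos'][1]+.011,z)))
```

```text
0.1 [279.6888514  214.78993757] [302.1744661 214.5672127]
0.11 [279.60766994 219.6029971 ] [303.23053685 219.37171102]
0.12 [279.51784398 224.92856963] [304.3991286  224.68811342]
0.13 [279.41791509 230.85312024] [305.69923641 230.60283627]
0.14 [279.3060773  237.48372279] [307.15438578 237.22290667]
0.15 [279.18006685 244.95458901] [308.79406896 244.6824969 ]
```

View pics/w5.png

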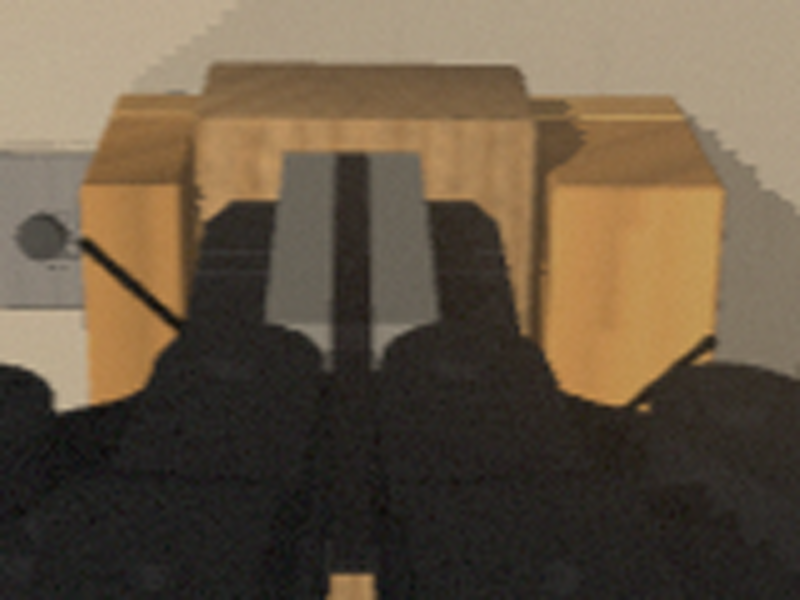

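Run:
```python
from h import *
d,e,s=load('d4.pkl')
x=cv2.resize(e['image'][195:270,165:265,::-1],(800,600),interpolation=cv2.INTER_CUBIC); cv2.imwrite('pics/s6.png',x)
for z in (.10,.11,.12,.13,.14,.15): print(z,(proj(e,(s['tcp_pos'][0],s['tcp_pos'][1],z))-[165,195])*8)
for u in [(240.5+11,230),(210+525/5,215+115/5),(210+205/5,215+115/5)]: print('tail',back(d,u,.042))
for u in [(210+210/5,215+65/5),(210+520/5,215+68/5)]: print('tail bottom',back(d,u,.012))
```

```text
0.1 [294.97561126 465.70722533]
0.11 [290.80582897 439.96740842]
0.12 [286.5826584  413.89802886]
0.13 [282.3050676  387.49271647]
0.14 [277.97199786 360.74493585]
0.15 [273.58236281 333.64798097]
tail [0.49498419 0.07324836 0.042     ]
tail [0.54928035 0.06540495 0.042     ]
tail [0.49428595 0.06595497 0.042     ]
tail bottom [0.49235914 0.06438575 0.012     ]
tail bottom [0.55150643 0.06317841 0.012     ]
```

View pics/s6.png

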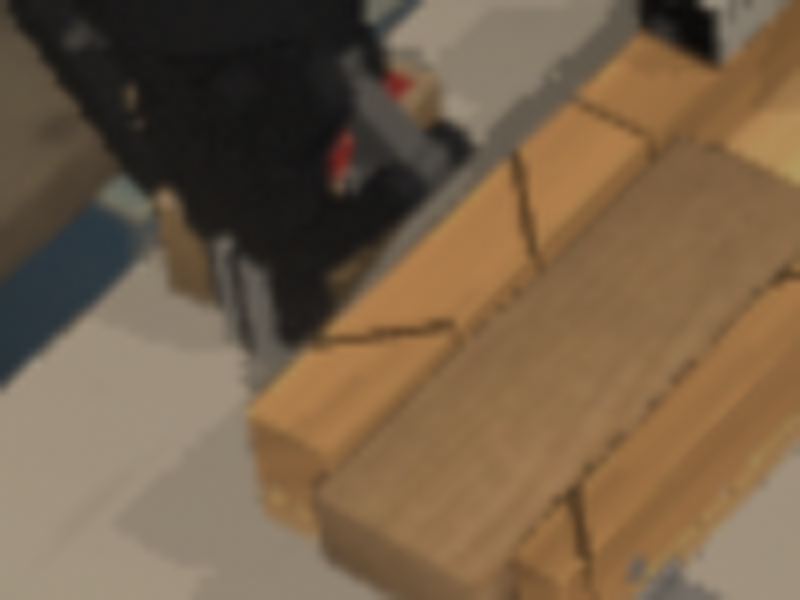

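Request:
apply_moves(
  moves="1 0.002 0 -0.05 0; 1 0 0 -0.05 0; 1 0 0 0 0; 1 0 0 0 0",
)

```text
time: 9.93
tcp_pos: [0.5255, 0.0944, 0.0233]
tool_rot: [-0.0, 1.0, -0.006, 0.002]
ft_force: [1.2, -0.3, 0.3]
width: -0.0004
```

Run:
```python
from h import *
s=env.read_state();print(s['tcp_pos'],s['ft_force'],s['time'])
d=snap('wrist'); e=snap('scene')
x=cv2.resize(d['image'][180:300,200:360,::-1],(400,300),interpolation=cv2.INTER_CUBIC)
y=cv2.resize(e['image'][195:295,165:265,::-1],(400,400),interpolation=cv2.INTER_CUBIC); 
c=np.zeros((400,800,3),np.uint8); c[:300,:400]=x; c[:,400:]=y; cv2.imwrite('pics/c7.png',c)
for z in (.02,.03,.04): print((proj(e,(s['tcp_pos'][0],s['tcp_pos'][1],z))-[165,195])*4+[400,0])
```

```text
[0.52545762 0.09440257 0.02325965] [ 1.17677987 -0.25529221  0.29357534] 9.925
[553.94596433 326.69990101]
[552.00430676 315.04037672]
[550.03903906 303.2390752 ]
```

View pics/c7.png

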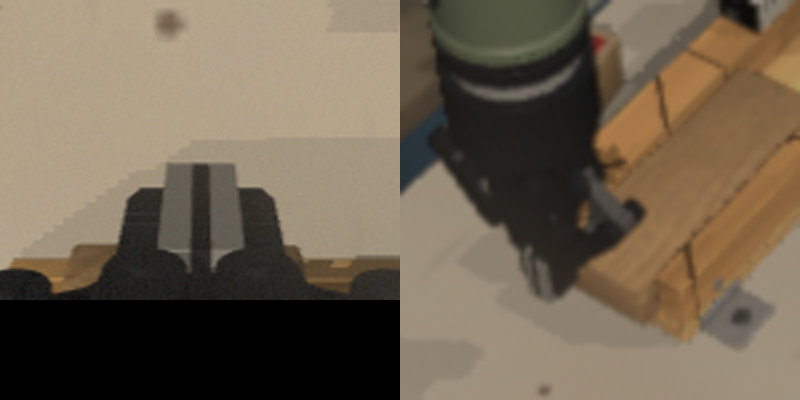

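Request:
apply_moves(
  moves="1 -0.002 0 -0.006 0; 1 0 -0.008 0 0; 1 0 -0.006 0 0; 1 0 -0.006 0 0; 1 0 -0.006 0 0; 1 0 -0.006 0 0",
)

```text
time: 10.78
tcp_pos: [0.5213, 0.0616, 0.0149]
tool_rot: [-0.0, 1.0, -0.006, 0.0]
ft_force: [-0.6, 0.2, 0.0]
width: 0.0002
```

Run:
```python
from h import *
s=env.read_state();print(s['tcp_pos'],s['ft_force'],s['time'])
e=snap('top')
x=cv2.resize(e['image'][165:240,205:355,::-1],(800,400),interpolation=cv2.INTER_CUBIC);cv2.imwrite('pics/t8.png',x)
e=snap('scene')
x=cv2.resize(e['image'][120:280,170:330,::-1],(600,600),interpolation=cv2.INTER_CUBIC);cv2.imwrite('pics/s8.png',x)
```

```text
[0.52132428 0.06160129 0.01492638] [-0.59400479  0.21375424  0.03971652] 10.775
```

View pics/t8.png

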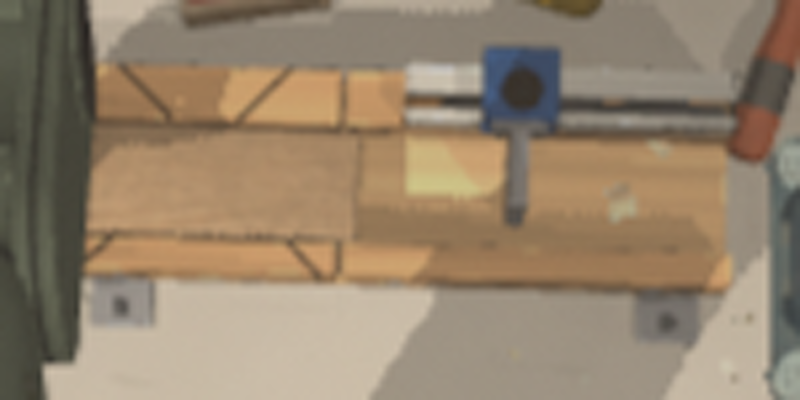

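View pics/s8.png

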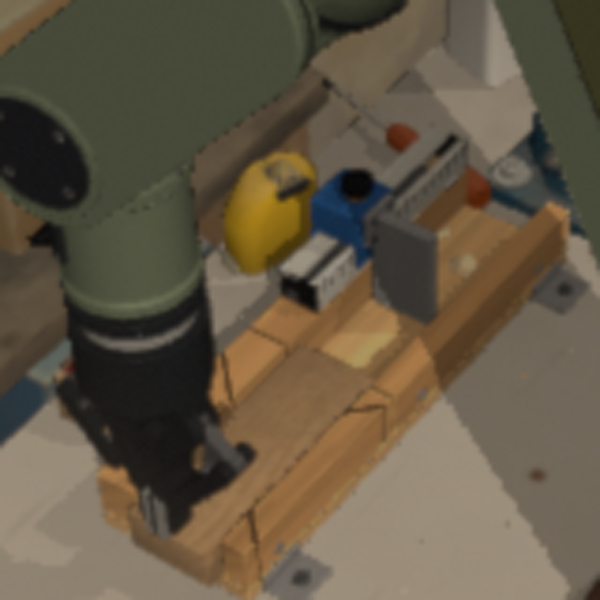

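Run:
```python
from h import *
d,e,s=load('d4.pkl')
t=s['tcp_pos']
for z in (.12,.13,.14,.15):
  print(z,[np.round((proj(e,(t[0]+a,t[1]+b,z))-[165,195])*8) for a in(-.008,.008) for b in (-.011,.011)],[np.round((proj(d,(t[0]+a,t[1]+b,z))-[210,215])*5) for a in(-.008,.008) for b in (-.011,.011)])
```

```text
0.12 [array([338., 400.]), array([283., 454.]), array([290., 374.]), array([234., 428.])] [array([283., 223.]), array([279.,  50.]), array([416., 222.]), array([416.,  49.])]
0.13 [array([335., 373.]), array([279., 428.]), array([286., 348.]), array([230., 402.])] [array([279., 261.]), array([275.,  80.]), array([419., 260.]), array([420.,  79.])]
0.14 [array([331., 346.]), array([275., 401.]), array([281., 321.]), array([225., 375.])] [array([275., 303.]), array([270., 113.]), array([423., 302.]), array([423., 112.])]
0.15 [array([327., 319.]), array([270., 374.]), array([277., 294.]), array([220., 348.])] [array([270., 351.]), array([264., 151.]), array([427., 350.]), array([428., 149.])]
```

Request:
apply_moves(
  moves="1 0 0.02 0 0; 1 0 0.012 0 0; 1 0 0 -0.015 0; 1 0 0 0 0",
)

```text
time: 11.38
tcp_pos: [0.5198, 0.0938, -0.0016]
tool_rot: [0.0, 1.0, -0.005, -0.002]
ft_force: [-0.0, -0.1, -0.2]
width: 0.0002
```

Run:
```python
from h import *
s=env.read_state();print(s['tcp_pos'],s['ft_force'],s['time'])
e=snap('scene'); t=s['tcp_pos']
x=cv2.resize(e['image'][195:295,165:265,::-1],(600,600),interpolation=cv2.INTER_CUBIC);cv2.imwrite('pics/s9.png',x)
for z in (.0,.01,.02,.03,.04):  print(z,[np.round((proj(e,(t[0]+a,t[1]+b,z))-[165,195])*6) for a in(-.008,.008) for b in (-.011,.011)])
for z in (.04,.05,.06,.07,.08):  print(z,[np.round((proj(e,(t[0]+a,t[1]+b,z))-[165,195])*6) for a in(-.05,-.04,) for b in (-.011,.011)])
```

```text
[ 0.51981565  0.09376972 -0.00164141] [-0.04586823 -0.09460716 -0.19819363] 11.375
0.0 [array([286., 519.]), array([248., 560.]), array([252., 500.]), array([214., 541.])]
0.01 [array([283., 502.]), array([245., 543.]), array([249., 483.]), array([211., 524.])]
0.02 [array([281., 485.]), array([242., 526.]), array([246., 466.]), array([207., 506.])]
0.03 [array([278., 468.]), array([239., 508.]), array([243., 448.]), array([204., 489.])]
0.04 [array([275., 450.]), array([236., 491.]), array([241., 431.]), array([201., 471.])]
0.04 [array([369., 501.]), array([330., 543.]), array([346., 489.]), array([308., 531.])]
0.05 [array([367., 483.]), array([328., 525.]), array([344., 471.]), array([305., 513.])]
0.06 [array([365., 465.]), array([326., 507.]), array([342., 453.]), array([303., 495.])]
0.07 [array([363., 447.]), array([323., 489.]), array([340., 434.]), array([300., 476.])]
0.08 [array([360., 428.]), array([321., 471.]), array([337., 416.]), array([297., 458.])]
```

View pics/s9.png

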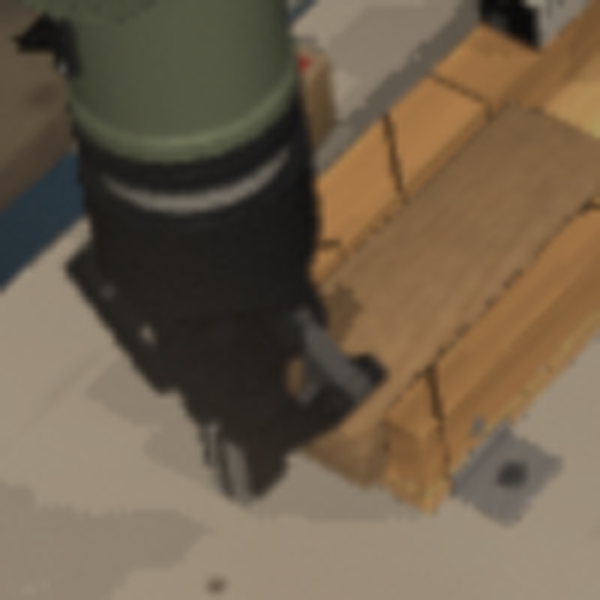

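Request:
apply_moves(
  moves="1 0.002 -0.006 -0.009 0; 1 0 -0.006 0 0; 1 0 -0.006 0 0; 1 0 -0.006 0 0",
)

```text
time: 11.92
tcp_pos: [0.5234, 0.0696, -0.0089]
tool_rot: [-0.0, 1.0, -0.006, 0.0]
ft_force: [-0.1, 0.1, -0.2]
width: -0.0002
```

Request:
apply_moves(
  moves="1 0 -0.006 0 0; 1 0 -0.006 0 0",
)

```text
time: 12.18
tcp_pos: [0.5234, 0.0578, -0.009]
tool_rot: [-0.0, 1.0, -0.006, 0.0]
ft_force: [-0.4, 0.8, 0.1]
width: -0.0
```

Run:
```python
from h import *
s=env.read_state();print(s['tcp_pos'],s['ft_force'],s['time'])
e=snap('top')
x=cv2.resize(e['image'][165:240,205:355,::-1],(800,400),interpolation=cv2.INTER_CUBIC);cv2.imwrite('pics/t10.png',x)
```

```text
[ 0.52335468  0.057767   -0.00895023] [-0.3602184   0.79449271  0.09667668] 12.175
```

View pics/t10.png

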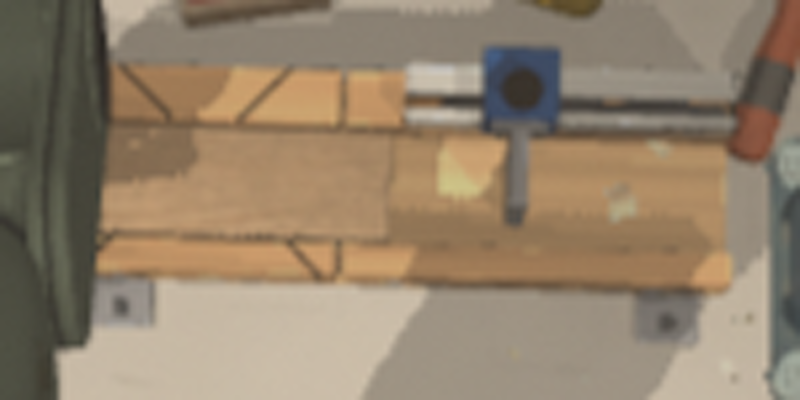

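Request:
apply_moves(
  moves="1 0 -0.006 0 0; 1 0 -0.006 0 0; 1 0 -0.006 0 0; 1 0 -0.006 0 0; 1 -0.001 -0.006 0 0; 1 0 -0.006 0 0; 1 0 -0.006 0 0; 1 0 -0.006 0 0",
)

```text
time: 13.22
tcp_pos: [0.5224, 0.0098, -0.009]
tool_rot: [-0.0, 1.0, -0.006, 0.0]
ft_force: [0.5, 2.9, 1.8]
width: -0.0001
```

Run:
```python
from h import *
s=env.read_state();print(s['tcp_pos'],s['ft_force'],s['time'])
e=snap('top')
x=cv2.resize(e['image'][165:240,205:355,::-1],(800,400),interpolation=cv2.INTER_CUBIC);cv2.imwrite('pics/t11.png',x)
```

```text
[ 0.52235083  0.00978385 -0.00899558] [0.48686243 2.86845871 1.75133161] 13.225
```

View pics/t11.png

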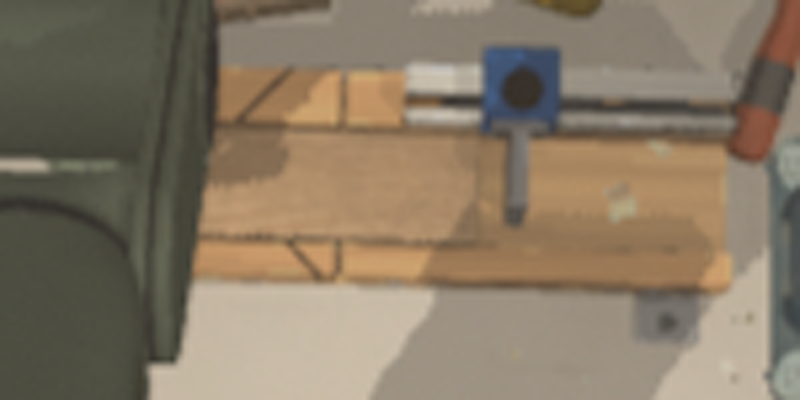

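Request:
apply_moves(
  moves="1 0 -0.004 0 0; 1 0 -0.003 0 0; 1 0 -0.003 0 0",
)

```text
time: 13.65
tcp_pos: [0.5222, -0.0, -0.0091]
tool_rot: [-0.0, 1.0, -0.006, -0.0]
ft_force: [0.5, 1.7, 2.1]
width: 0.0
```

Request:
apply_moves(
  moves="1 0 -0.002 0 0; 1 0 0 0 0",
)

```text
time: 13.9
tcp_pos: [0.5222, -0.0022, -0.0092]
tool_rot: [0.0, 1.0, -0.006, -0.0]
ft_force: [0.7, 0.2, -0.0]
width: 0.0001
```

Request:
apply_moves(
  moves="1 0 -0.002 0 0; 1 0 0 0 0",
)

```text
time: 14.15
tcp_pos: [0.5221, -0.0041, -0.0092]
tool_rot: [0.0, 1.0, -0.006, -0.0]
ft_force: [0.3, 0.8, 0.5]
width: -0.0002
```

Request:
apply_moves(
  moves="1 0 -0.002 0 0; 1 0 0 0 0",
)

```text
time: 14.4
tcp_pos: [0.5222, -0.0049, -0.0091]
tool_rot: [-0.001, 1.0, -0.006, -0.0]
ft_force: [0.1, 5.7, 0.9]
width: 0.0001
```

Request:
apply_moves(
  moves="1 0 -0.002 0 0; 1 0 0 0 0",
)

```text
time: 14.65
tcp_pos: [0.5222, -0.0051, -0.0091]
tool_rot: [-0.002, 1.0, -0.007, -0.0]
ft_force: [0.6, 13.6, 0.3]
width: 0.0002
```

Request:
apply_moves(
  moves="1 0 0.006 0 0; 1 0 0.02 0 0; 1 0 0.02 0 0; 1 0 0 0.05 0; 1 0 0 0.06 0; 1 0 0 0.06 0; 1 -0.04 0 0.04 0; 1 -0.05 0 0 0",
)

```text
time: 15.65
tcp_pos: [0.434, 0.0377, 0.2041]
tool_rot: [0.0, 1.0, -0.006, 0.004]
ft_force: [0.4, 0.0, -1.0]
width: 0.0003
```

Request:
apply_moves(
  moves="1 -0.055 0.02 0 0; 1 -0.055 0.02 0 0; 1 0 0 0 0",
)

```text
time: 16.02
tcp_pos: [0.3186, 0.078, 0.2007]
tool_rot: [0.0, 1.0, -0.004, -0.0]
ft_force: [0.9, -0.2, 0.5]
width: 0.0001
```

Run:
```python
from h import *
import pickle
s=env.read_state();print(s['tcp_pos'],s['ft_force'],s['time'])
e=snap('top');f=snap('scene','s12f.png'); pickle.dump((e,f),open('d12.pkl','wb'))
x=cv2.resize(e['image'][140:240,205:355,::-1],(750,500),interpolation=cv2.INTER_CUBIC);cv2.imwrite('pics/t12.png',x)
x=cv2.resize(f['image'][130:230,220:320,::-1],(600,600),interpolation=cv2.INTER_CUBIC);cv2.imwrite('pics/s12.png',x)
```

```text
[0.31863446 0.07801554 0.2007199 ] [ 0.94593572 -0.19128963  0.48923143] 16.025
```

View pics/t12.png

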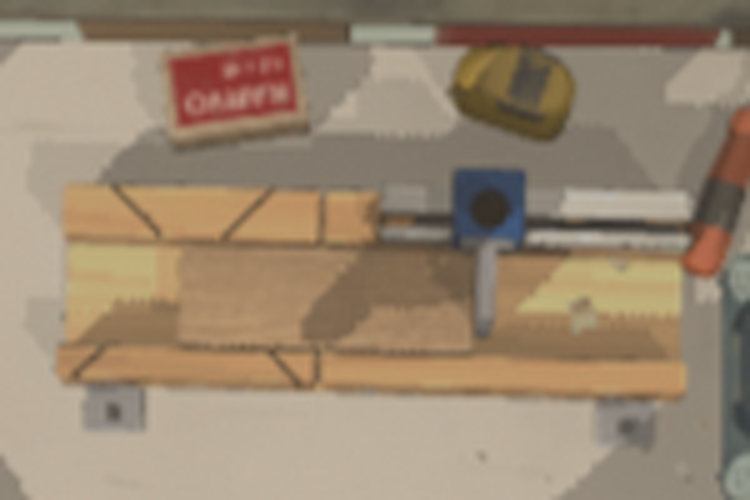

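View pics/s12.png

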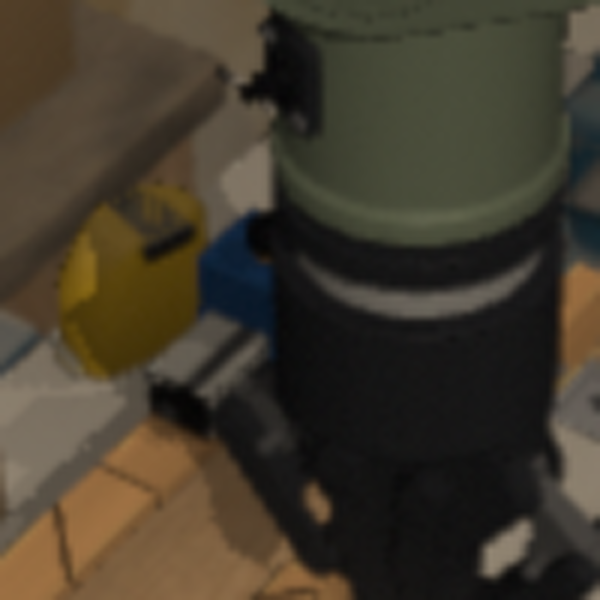

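View pics/s12f.png

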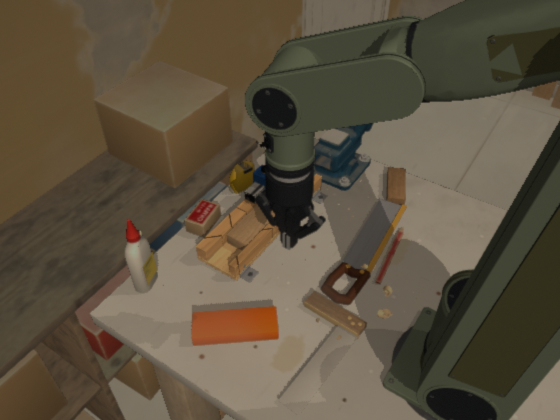

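Request:
apply_moves(
  moves="1 0 -0.05 0.01 0; 1 0 -0.05 0.01 0; 1 0 -0.05 0.01 0; 1 0.01 -0.05 0.01 0; 1 0.01 -0.05 0 0; 1 0.01 -0.05 0 0; 1 0 -0.03 0 0; 1 0 0 0 0",
)

```text
time: 17.12
tcp_pos: [0.3528, -0.2549, 0.2402]
tool_rot: [0.0, 1.0, -0.008, -0.0]
ft_force: [-1.1, -0.1, 0.8]
width: 0.0001
```

Run:
```python
from h import *
import pickle
s=env.read_state();print(s['tcp_pos'],s['ft_force'],s['time'])
f=snap('scene'); e=load('d12.pkl')[0]
x=cv2.resize(f['image'][150:250,200:320,::-1],(720,600),interpolation=cv2.INTER_CUBIC);cv2.imwrite('pics/s13.png',x)
p=np.load('box.npy')
def loc(P): 
    c,s=np.cos(p[2]),np.sin(p[2]); q=P[:2]-p[:2]; return np.round(np.array([c*q[0]+s*q[1],-s*q[0]+c*q[1]])*1000,1)
px=lambda u:(u[0]/5+205,u[1]/5+140)
print('knob',loc(back(e,px((490,208)),.1145)),'plate left top',loc(back(e,px((476,300)),.091)),'nose',loc(back(e,px((472,300)),.042)),'tail',loc(back(e,px((180,300)),.042)))
```

```text
[ 0.35279337 -0.25491358  0.24021088] [-1.08933888 -0.06439261  0.79812381] 17.125
knob [ 41.6 -64.2] plate left top [ -5.9 -58.5] nose [  1.5 -57.5] tail [ -3.1 110. ]
```

View pics/s13.png

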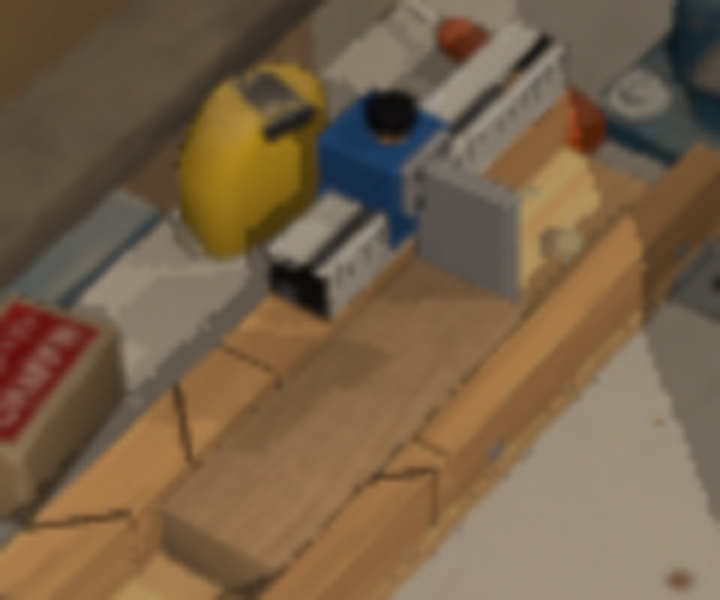

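Run:
```python
from h import *
f=load('d12.pkl')[1]; g=load('d0.pkl')['scene']; p=np.load('box.npy')
for ly,nm in ((-87,'init'),(-63.5,'now')):
  for z in (.1145,.119,.124):
    X=(p[0]+.047+.0121*ly/1000,p[1]-.0121*.047+ly/1000,z); q=proj(f,X); print(nm,z,np.round(q,1),'s13 crop',np.round((q-[200,150])*6))
  q=proj(f,(X[0],X[1],.098)); print('saddle top',q)
a=g['image'][150:185,250:290,::-1]; cv2.imwrite('pics/k0.png',cv2.resize(a,(400,350),interpolation=cv2.INTER_CUBIC))
h=snap('scene'); b=h['image'][150:185,245:285,::-1]
cv2.imwrite('pics/k.png',np.hstack([cv2.resize(x,(400,350),interpolation=cv2.INTER_CUBIC) for x in (a,b)]))
```

```text
init 0.1145 [267.5 160.5] s13 crop [405.  63.]
init 0.119 [267.5 159.1] s13 crop [405.  54.]
init 0.124 [267.5 157.5] s13 crop [405.  45.]
saddle top [267.68676551 165.79219547]
now 0.1145 [261.9 165.7] s13 crop [372.  94.]
now 0.119 [261.9 164.3] s13 crop [371.  86.]
now 0.124 [261.8 162.6] s13 crop [371.  76.]
saddle top [262.11181154 170.99500795]
```

View pics/k.png

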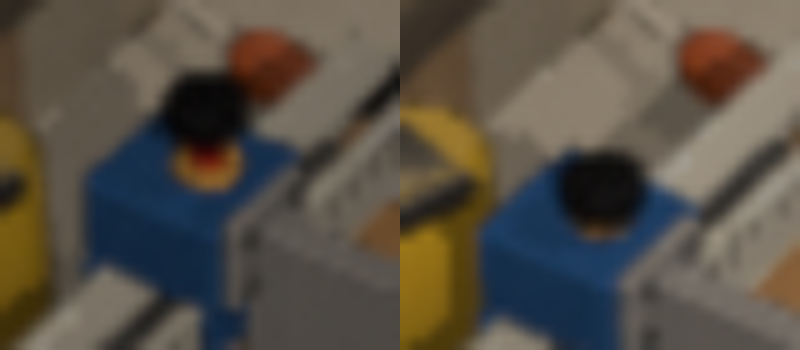

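```bash
python3 -c "
from plant import env
print(env.read_state()['time']); print(env.job_done())"
```

```text
17.225
the job is handed in; nothing more can be done
None
```

The length stop is locked in its index hole and the pine board's end rests against the stop plate. I handed the job in at about 17 s with the arm clear of everything.

**Stop:**
- I pushed it towards the saw slot, and the pin dropped about +28 mm from 0.
- It then blocked at about 15 N one way and 10 N the other, which confirms the lock.
- In the last scene picture the red band was gone. The knob sat about 3.2 px lower, matching a 9.5 mm drop.

**Board:** I pushed its tail with shut fingers until the force rose to about 14 N at a hard stop. The top picture then gave the board's end at y −57.5 mm and the plate face at about −58.5 mm in box axes, which is contact within the measuring error.

**Loose things:** The tape, screw box, glue, oak offcut, screwdriver and orange block looked unmoved in the last pictures. I judged this by eye and did not measure it.

**Checks that disagreed or failed:**
- The fingertips appeared about 30 mm higher than the stated tool point in the pictures. Because of this the open fingers pushed the stop by its knob, not its flat end faces. My first board approach passed over the board without touching it, so I lowered the tool and repeated it.
- The finger travel between the two blocking points came to about 5.7 mm, against 3 mm of play expected. I put the difference down to give in the fingers and measuring error.

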